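# Push a used security tag through the self-closing flap of the tag box

## Task

At the checkout, put the used security tag that lies on the tag box's feed deck into the box without gripping or lifting it: push the self-closing flap inwards with one finger and keep it pushed open while your other finger gently slides the tag along its lane and over the edge, so that it drops into the well; the tag itself must not be pressed against the flap. Then take the hand away so that the flap swings fully shut, and leave the other things on the counter where they are.

Things in the scene. Friction and masses are not known exactly. Their poses are not given: they have to be found in the camera images.
- tagbox: Light grey tag box, 320 mm long, 152 wide, 115 high, fixed to the counter. Origin: on the counter at the gate line (plane of the shut flap), midway across. Its x axis points inwards, away from the robot (the box is turned up to 0.3 rad), y to the left as seen from the robot, z up. The feed deck, before the gate, and the well, behind it, are described at their points.
- lane (a point): Middle of the tag's lane, on the feed deck: box frame x -80, y -41, z 65 mm; axes as the box. The deck is flat, 65 mm above the counter, x -160 to +4 (box frame), and ends in a sharp edge over the well. Side walls 20 mm high stand on it at y +-70 to +-76; a guide rail 4 wide, 8 high at y -10 (x -157 to -12) bounds the lane, which is y -70 to -12. The deck left of the rail is empty.
- well (a point): Centre of the well's floor: box frame x 79, y 0, z 6 mm; axes as the box. The well spans x 4 to 154, y -70 to +70 (box frame), its walls reach 115 mm above the counter. It is open above from the gate to x 115, so fingers coming from above can follow through the gate; a hood (underside 110 mm above the counter) covers the rest.
- flap (a joint): Upright aluminium flap across the gate, 132 mm wide, 45 high (68 to 113 mm above the counter), 5 thick, on a vertical hinge at its left end. 0 = shut; grows in rad as its right end swings inwards over the well, stop at 1.75; never opens outwards. A spring shuts it when let go: 0.09 N m when shut, 0.16 at 1.2 rad (2 to 5 N from a finger 40 mm from the hinge).
- flap_hinge (a point): The flap's hinge axis at half the flap's height: box frame x 0, y +68, z 90 mm; axes as the box.
- flap_edge (a point): Middle of the flap's free (right) end, 134 mm from the hinge axis, 90 mm above the counter.
- tag_center (a point): Centre of the black plastic security tag's square shell, half-way up it: shell 44 mm (its x) by 40 mm (its y) by 20 mm high, with a low dome 6 mm high on top; 20 to 50 g. At the start it lies flat in the lane on the deck, its centre 55 to 95 mm before the gate line, and turned up to 0.25 rad from the box's x axis.
- roll: Bystander: receipt paper roll standing on end on the counter, 56 mm across, 57 mm high. Origin at the centre of its underside.
- terminal: Bystander: black card terminal lying on the counter, 160 by 78 by 37 mm. Origin at the centre of its underside.
- pencup: Bystander: empty steel cup, 76 mm across, 95 mm high. Origin at the centre of its underside.
Mind the look-alikes: they are no part of the job. There is more than one size of the part that bears tag_center; the job needs the largest.

How it is judged:
By the outcome, as a careful person would: the job done as asked, in the order asked, and still so for the second after the job is handed in, with the robot touching nothing.
It also fails if it takes over 32 s, if anything falls off the work surface, if the arm or the gripper's body presses on something with over 40 N, if the wrist force passes 120 N, or if a joint passes its speed limit or range.

## Robot

A 6-joint arm with a two-finger parallel gripper is mounted at the origin on the work surface. World frame = base frame: x ahead of the robot, y to its left, z up, the work surface at z = 0. Lengths are in m, angles in degrees, forces in N, time in s.
With the tool pointing down it reaches from about 0.375 to 0.9 m from the base axis. Payload 3.1 kg.
Tool frame: the origin (TCP) lies on the centre line of the jaws, within the pads' length; the fingertips stand 17 mm ahead of it and the grasp point (between the pads) lies 2 mm behind it; y points along the fingers, x is the direction in which the jaws open and shut, and the axes are right-handed (so a half turn about y gives the same grasp; the last joint's range is limited). The gripper opens to 87 mm and grips with 3 to 60 N. Pads are 19 mm wide; open, the fingers measure 117 mm over their backs; the gripper's body (75 mm by 190 mm) begins 51 mm behind the grasp point.
Start: joints at [-83.451, 30.224, 82.088, -0, 67.689, -10.227], TCP at [0.18, -0.598, 0.203] pointing down, gripper open.
Joint ranges: [-176.69, 176.69], [-43.24, 126.21], [12.49, 139.97], [-82, 262], [0, 151.66], [-163.58, 163.58]. Speed limits (degrees/s): [159.86, 159.86, 180, 180, 180, 180].

## Interface

Orientations are given as a 3x3 rotation matrix whose columns are the frame's x, y, z axes.
In Python, from rig import read_state, capture, camera_info, hand_in, trace, tip_of gives the robot as it stands.
- The arm moves only by the tool jog_arm, never from a script. Its argument "steps" is a list of rows, each an object with "fingers": the opening in per cent of the stroke, from 0 (shut) to 100 (fully open); "delta_pos": the shift along the world's x, y, z in mm, a list of three; "turn": the turn about the world's z in degrees. A call has 1 to 20 rows; each row is the pose to reach, as a shift and turn from the pose commanded when the call began; what a row does not reach only later rows make up. A row lasts 1/12 s, in which the tool goes at most 41.7 mm and 7.16 degrees, less where a joint would pass 70% of its speed; a pose out of reach is approached as far as the arm can. A call with a gripper value outside its range is refused whole. The fingers move at their own pace and stop on an object; the grip force is fixed at half the most. Time passes only in rows, so rows that repeat a pose let the fingers close. It gives the time, the measured TCP pose, the force and the opening at its end, in the units of the state.
- read_state(): the state, without advancing time (a new reading comes with each control period).
- capture(name): name is "side" or "top" or "wrist"; returns the picture (420x560x3 uint8, red, green, blue); there is no depth.
- camera_info(name): a dict with "fov_y" (degrees; the focal length in pixels is half the picture's height over the tangent of half this angle, whatever the lens; pixels are square), "cx", "cy" (the principal point, pixels), "view" (4x4, takes a point from world to camera coordinates); the wrist camera has in their place "tool_from_camera" (4x4, takes a point from camera to tool coordinates, whose origin is the TCP and whose axes are the tool frame's). Camera axes: x right, y down, z forward; pixel columns grow to the right and rows downward; lengths in m; the calibration is good to about 2 mm. A picture is of the moment at which its call begins: read the wrist's pose just before it. camera_info takes no time and is no camera call.
- hand_in(): hands the job in, once; it reports no verdict.
Trained networks look in the newest picture that a camera, given by its name, has taken for a name from the list of things; names that differ only in an ending like _2 or _b are one class to them, and where a whole thing is asked for, a point or a joint stands for the part that bears it (a point fixed in the world has none). Each returns a list of dicts, best first, with "confidence" (0 to 1); they miss things now and then, are a little off and sometimes report something else, mostly with a low value. They report only what shows in the picture. A call takes as long as a camera call. They do not tell look-alikes from the thing itself.
- trace(target, camera): "mask" (420x560 bool, what is visible of it).
- tip_of(target, camera): "position" ([x, y, z] in m, in world coordinates, good to about 4 mm: a listed point, or the origin of a listed thing).
The state is a dict: "time_s": time; "joint_positions": joint angles; "qvel": joint speeds; "tau": joint torques, N m; "position": TCP position; "tcp_rot": TCP orientation; "force": force on the tool from outside, world axes, zero at the start; "moment": the same for the moment, N m; "opening": opening from 0.0 (shut) to 1.0 (fully open).
Only numpy, scipy, OpenCV 4.12 (cv2) and the standard library are available. Lean on these libraries where they do the work, as an engineer would, in place of code of your own. Each camera call takes 0.05 s, during which the arm holds its last target.

## Working session

There is one attempt and no reset: what is moved stays moved. The work goes in short steps, Python scripts to look and compute and a tool call to move; the robot and the scene stay as the last step left them, time stands still between calls to the robot, and variables do not carry over. Pictures are saved under pics/ and viewed, and the job is handed in when it is done.

Besides the shell and the picture viewer there is one more tool, called after "Request:" as a command line: name --argument value ..., lists and objects as JSON in quotes. jog_arm: Moves the arm, as the interface text tells. Its arguments: {"type":"object","properties":{"steps":{"type":"array","items":{"type":"object","properties":{"fingers":{"type":"number"},"delta_pos":{"type":"array","items":{"type":"number"}},"turn":{"type":"number"}}}}},"required":["steps"]}

```bash
mkdir -p pics; ls
python3 - <<'E'
from rig import *
import cv2,json
s=read_state();print({k:s[k] for k in('time_s','position','tcp_rot','force','opening')})
for n in('side','top','wrist'):
    im=capture(n);cv2.imwrite(f'pics/{n}0.png',im[:,:,::-1]);print(n,camera_info(n))
for n in('top','side'):
  for t in('tag_center','lane','well','flap_hinge','flap_edge','tagbox','roll','terminal','pencup'):
    try:print(n,t,[(round(r['confidence'],2),[round(float(x),4) for x in r['position']]) for r in tip_of(t,n)])
    except Exception as e:print(n,t,e)
print(read_state()['time_s'])
E
```

```text
pics
{'time_s': 0.0, 'position': array([ 0.18031922, -0.59761729,  0.20235507]), 'tcp_rot': array([[ 2.88615311e-01, -2.48512459e-04,  9.57445111e-01],
       [-9.57442743e-01,  2.16411394e-03,  2.88615159e-01],
       [-2.14374478e-03, -9.99997627e-01,  3.86659968e-04]]), 'force': array([-0.21569036,  0.25861674, -0.11473912]), 'opening': 0.9995277420507845}
side {'fov_y': 50.049830566853295, 'cx': 277.54112883100817, 'cy': 222.92570062096698, 'view': array([[-0.82140642, -0.57030185,  0.00687685,  0.49020446],
       [-0.29145206,  0.4093535 , -0.86457239,  0.21205698],
       [ 0.49025216, -0.71216958, -0.50246124,  0.80017771],
       [ 0.        ,  0.        ,  0.        ,  1.        ]])}
top {'fov_y': 44.60255403244565, 'cx': 276.1236523348878, 'cy': 215.4650480699387, 'view': array([[-0.00175788, -0.99993496, -0.01126911,  0.07248741],
       [-0.98438807,  0.00371373, -0.17597257,  0.57098841],
       [ 0.17600297,  0.01078384, -0.98433057,  1.04544412],
       [ 0.        ,  0.        ,  0.        ,  1.        ]])}
wrist {'fov_y': 66.56412445227839, 'cx': 279.72562761549045,
[... 826 characters left out ...]
 [0.6382, 0.0896, -0.0007])]
top terminal [(0.8, [0.6113, -0.262, 0.0054])]
top pencup [(0.87, [0.7474, 0.0713, 0.005])]
side tag_center [(0.73, [0.3677, -0.0984, 0.0061]), (0.67, [0.5357, -0.0959, 0.0759]), (0.47, [0.4777, -0.2149, 0.0056])]
side lane [(0.85, [0.516, -0.0929, 0.0643])]
side well [(0.54, [0.6129, 0.0033, 0.0911])]
side flap_hinge [(0.87, [0.6156, 0.0052, 0.0952])]
side flap_edge [(0.62, [0.5922, -0.1251, 0.0894])]
side tagbox [(0.89, [0.6068, -0.0658, 0.0005]), (0.15, [0.6122, -0.2621, -0.0039])]
side roll [(0.9, [0.639, 0.0904, -0.0079]), (0.45, [0.7507, 0.0805, -0.0006])]
side terminal [(0.6, [0.6115, -0.2587, -0.0016])]
side pencup [(0.84, [0.7478, 0.0801, -0.0015])]
1.05
```

View pics/top0.png

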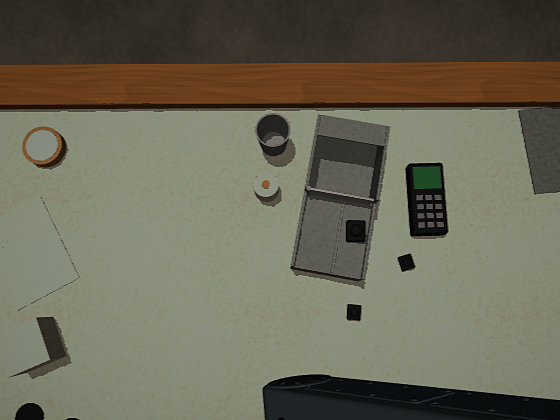

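View pics/side0.png

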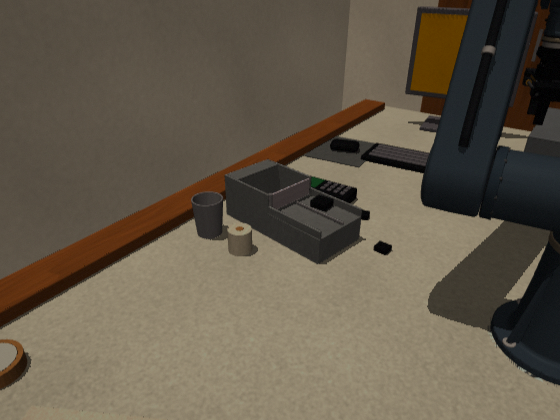

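View pics/wrist0.png

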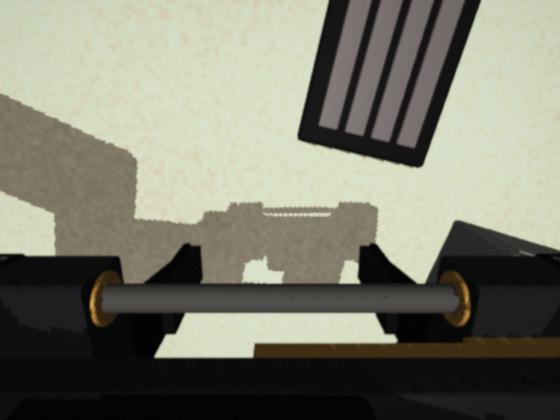

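Candidates for the tag: black square on the deck in the lane, top (356,231), and two smaller ones loose on the counter at (406,262) and (354,312). I choose (356,231), the largest and the one in the lane. I'll check that with a close crop and fit the box pose.

```bash
cat > h.py <<'E'
import numpy as np,cv2
from rig import *
def K(n):
    c=camera_info(n);f=210/np.tan(np.radians(c['fov_y']/2));return c,f
def proj(n,P):
    c,f=K(n);P=np.atleast_2d(P);Q=P@c['view'][:3,:3].T+c['view'][:3,3]
    return np.c_[f*Q[:,0]/Q[:,2]+c['cx'],f*Q[:,1]/Q[:,2]+c['cy']]
def back(n,u,z):
    c,f=K(n);R=c['view'][:3,:3];t=c['view'][:3,3]
    d=np.c_[(u[:,0]-c['cx'])/f,(u[:,1]-c['cy'])/f,np.ones(len(u))]@R;o=-R.T@t
    return o+d*((z-o[2])/d[:,2])[:,None]
def b2w(p,P):
    P=np.atleast_2d(P).astype(float)/1000;c,s=np.cos(p[2]),np.sin(p[2])
    return np.c_[p[0]+c*P[:,0]-s*P[:,1],p[1]+s*P[:,0]+c*P[:,1],P[:,2]]
def w2b(p,P):
    P=np.atleast_2d(P);c,s=np.cos(p[2]),np.sin(p[2]);d=P[:,:2]-p[:2]
    return np.c_[c*d[:,0]+s*d[:,1],-s*d[:,0]+c*d[:,1]]*1000
E
python3 - <<'E'
from h import *
from scipy.optimize import least_squares
obs=[((0,68),(.6179,.0012)),((0,68),(.6156,.0052)),((0,-66),(.5948,-.1307)),((0,-66),(.5922,-.1251)),((-80,-41),(.5178,-.0878)),((-80,-41),(.516,-.0929)),((0,0),(.6016,-.0646)),((0,0),(.6068,-.0658)),((79,0),(.6855,-.0822))]
B=np.array([(*o[0],0) for o in obs]);W=np.array([o[1] for o in obs])
r=least_squares(lambda p:(b2w(p,B)[:,:2]-W).ravel(),[.6,-.06,-.17],loss='soft_l1',f_scale=.003);p=r.x;print(p,np.abs(r.fun).max());np.save('box.npy',p)
segs=[[(-160,-76,85),(0,-76,85)],[(-160,76,85),(0,76,85)],[(0,68,113),(0,-66,113)],[(-157,-10,73),(-12,-10,73)],[(154,-76,115),(154,76,115)],[(-160,-76,0),(-160,76,0)],[(-160,-76,65),(-160,76,65)],[(0,-76,115),(154,-76,115)],[(0,76,115),(154,76,115)],[(115,-70,115),(115,70,115)]]
for n,(x0,x1,y0,y1),k in(('top',(280,420,100,325),4),('side',(215,405,150,265),4)):
    im=capture(n);
    c=cv2.resize(im[y0:y1,x0:x1],None,fx=k,fy=k,interpolation=cv2.INTER_CUBIC)
    c=cv2.convertScaleAbs(c,alpha=1.8,beta=20)[:,:,::-1].copy();raw=c.copy()
    for s in segs:
        a,b=((proj(n,b2w(p,s))-[x0-.5,y0-.5])*k).astype(int);cv2.line(c,tuple(map(int,a)),tuple(map(int,b)),(0,0,255),1)
    o=np.hstack([raw,c]) if n=='top' else np.vstack([raw,c])
    f=min(800/o.shape[1],600/o.shape[0],1);o=cv2.resize(o,None,fx=f,fy=f,interpolation=cv2.INTER_AREA)
    cv2.imwrite(f'pics/{n}1.png',o)
    for m in trace('tag_center',n):
        M=m['mask'].astype(np.uint8);u=cv2.findNonZero(M)[:,0].astype(float)
        w=back(n,u,.085);print(n,m['confidence'],len(u),u.mean(0),u.min(0),u.max(0),'box',w2b(p,w).mean(0), cv2.minAreaRect(w2b(p,w).astype(np.float32)))
E
```

```text
[ 0.60467631 -0.06479781 -0.18738059] 0.004542520920570892
top 0.97 410 [355.41463415 230.67804878] [345. 220.] [365. 241.] box [-65.51980757 -40.84217353] ((-65.49777221679688, -39.92684555053711), (43.72795486450195, 41.20170974731445), 8.888885498046875)
top 0.63 219 [353.89497717 311.70319635] [347. 304.] [361. 319.] box [-228.11577173  -63.74417328] ((-227.7981719970703, -63.931243896484375), (29.746347427368164, 28.047868728637695), 9.241913795471191)
side 0.73 298 [321.47651007 202.00671141] [310. 194.] [333. 210.] box [-71.13164929 -34.05455508] ((-70.632080078125, -34.31834030151367), (57.019866943359375, 75.57006072998047), 15.847762107849121)
side 0.7 175 [382.14285714 247.21714286] [374. 241.] [391. 254.] box [-285.28062957   27.87258974] ((-284.4839172363281, 27.980201721191406), (32.489322662353516, 42.88050079345703), 8.091628074645996)
side 0.4 62 [364.98387097 213.90322581] [362. 210.] [369. 218.] box [-178.58040115  -61.0181872 ] ((-179.83197021484375, -61.37748718261719), (15.91330623626709, 40.21974182128906), 36.28173828125)
```

View pics/top1.png

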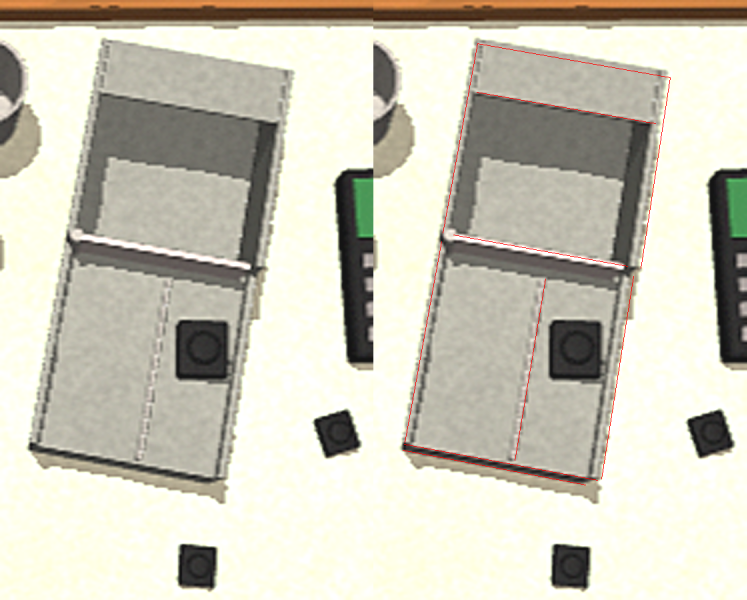

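View pics/side1.png

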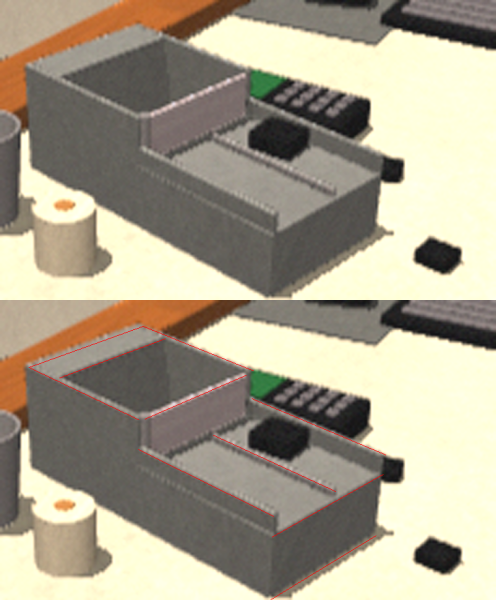

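The top crop shows the deck tag (crop 203,350; picture 356,231) clearly larger than the two loose ones at crop (337,433) and (197,567), and lying alone in the lane. The box overlay fits within 1–2 mm. The tag centre is at about box (-65,-40), turned about +9°.

Plan: set the jaw line diagonally (40° off the box's y axis). The left finger then leads by 66 mm and opens the flap, and the right finger trails behind the tag.

Request:
jog_arm --steps '[{"delta_pos": [20,32,0],"turn": 6,"fingers": 100},{"delta_pos": [346,549,0],"turn": 112,"fingers": 100},{"delta_pos": [346,549,0],"turn": 112,"fingers": 100},{"delta_pos": [346,549,0],"turn": 112,"fingers": 100},{"delta_pos": [346,549,0],"turn": 112,"fingers": 100},{"delta_pos": [346,549,0],"turn": 112,"fingers": 100},{"delta_pos": [346,549,0],"turn": 112,"fingers": 100},{"delta_pos": [346,549,0],"turn": 112,"fingers": 100},{"delta_pos": [346,549,0],"turn": 112,"fingers": 100},{"delta_pos": [346,549,0],"turn": 112,"fingers": 100},{"delta_pos": [346,549,0],"turn": 112,"fingers": 100},{"delta_pos": [346,549,0],"turn": 112,"fingers": 100},{"delta_pos": [346,549,0],"turn": 112,"fingers": 100},{"delta_pos": [346,549,0],"turn": 112,"fingers": 100},{"delta_pos": [346,549,0],"turn": 112,"fingers": 100},{"delta_pos": [346,549,0],"turn": 112,"fingers": 100},{"delta_pos": [346,549,0],"turn": 112,"fingers": 100},{"delta_pos": [346,549,0],"turn": 112,"fingers": 100},{"delta_pos": [346,549,0],"turn": 112,"fingers": 100},{"delta_pos": [346,549,0],"turn": 112,"fingers": 100}]'

```text
time_s: 2.92
position: [0.5257, -0.0504, 0.2033]
tcp_rot: [[0.781, -0.001, -0.625], [0.625, -0.0, 0.781], [-0.001, -1.0, 0.0]]
force: [-0.4, -0.5, -0.1]
opening: 0.999
```

```bash
cat > look.py <<'E'
import sys
from h import *
p=np.load('box.npy');s=read_state()
C=w2b(p,s['position'])[0];u=s['tcp_rot'][:,0];ub=w2b(p,[p[0]+u[0],p[1]+u[1]])[0]/1000
print('t',s['time_s'],'C',C,'A',C+51*ub,'B',C-51*ub,'z',s['position'][2],'F',s['force'])
tag=sys.argv[1]
for n in sys.argv[2:]:
    im=capture(n)
    if n=='wrist': o=im
    elif n=='side': o=cv2.resize(im[150:270,200:400],None,fx=4,fy=4,interpolation=cv2.INTER_CUBIC)
    else: o=cv2.resize(im[100:330,260:430],None,fx=2.6,fy=2.6,interpolation=cv2.INTER_CUBIC)
    cv2.imwrite(f'pics/{n}{tag}.png',cv2.convertScaleAbs(o[:,:,::-1],alpha=1.7,beta=20))
E
python3 look.py 2 wrist side top
```

```text
t 2.9167 C [-80.23109859  -0.57161414] A [-47.03513522  38.14565476] B [-113.42706195  -39.28888305] z 0.20330008396952293 F [-0.39725692 -0.54224816 -0.12963621]
```

View pics/wrist2.png

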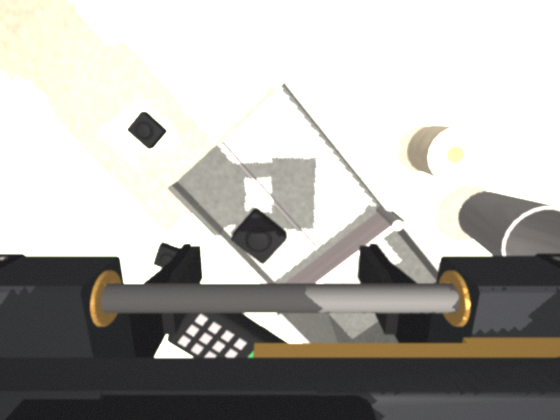

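View pics/side2.png

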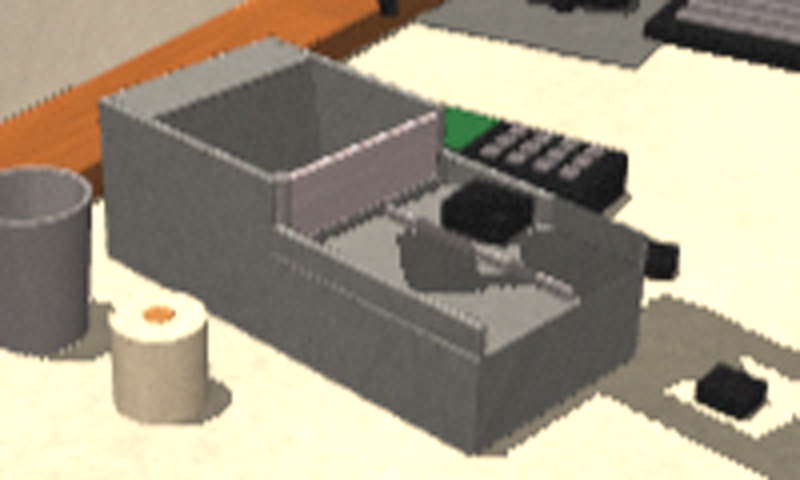

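View pics/top2.png

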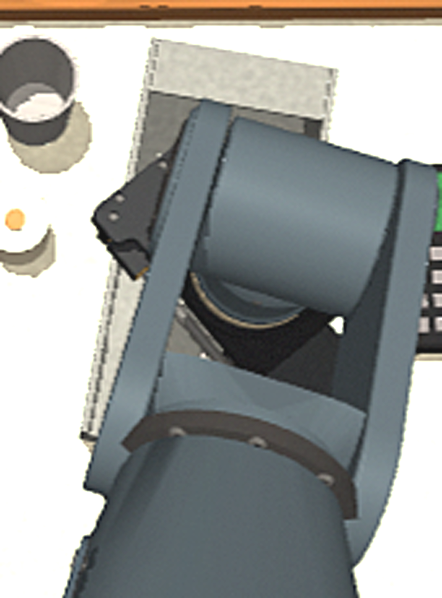

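The wrist picture shows the tag at (260,236), the rail to its right and the flap from (280,270) to (390,215). I'll check the box fit in this view too.

```bash
cat >> h.py <<'E'
def wcam():
    s=read_state();c=camera_info('wrist');f=210/np.tan(np.radians(c['fov_y']/2))
    T=np.eye(4);T[:3,:3]=s['tcp_rot'];T[:3,3]=s['position'];M=T@c['tool_from_camera'];return c,f,M
def wproj(P):
    c,f,M=wcam();Q=(np.atleast_2d(P)-M[:3,3])@M[:3,:3];return np.c_[f*Q[:,0]/Q[:,2]+c['cx'],f*Q[:,1]/Q[:,2]+c['cy']]
def wback(u,z):
    c,f,M=wcam();d=np.c_[(u[:,0]-c['cx'])/f,(u[:,1]-c['cy'])/f,np.ones(len(u))]@M[:3,:3].T;o=M[:3,3];return o+d*((z-o[2])/d[:,2])[:,None]
E
python3 - <<'E'
from h import *
p=np.load('box.npy')
im=cv2.imread('pics/wrist2.png')
segs=[[(-160,-76,85),(0,-76,85)],[(-160,76,85),(0,76,85)],[(0,68,113),(0,-66,113)],[(-157,-10,73),(-12,-10,73)],[(-160,-76,65),(-160,76,65)]]
for s in segs:
    a,b=wproj(b2w(p,s));cv2.line(im,tuple(map(int,a)),tuple(map(int,b)),(0,0,255),1)
# finger B tip/footprint at z .07 if lowered
s=read_state();x=s['tcp_rot'][:2,0];z=s['tcp_rot'][:2,2];C=s['position'][:2]
for sg in(-1,1):
    q=np.array([[*(C+sg*.051*x+a*.0075*x+b*.0095*z),.07] for a,b in((-1,-1),(1,-1),(1,1),(-1,1))])
    print('fp',w2b(p,q))
    cv2.polylines(im,[wproj(q).astype(np.int32)],True,(255,0,0),1)
cv2.imwrite('pics/w3.png',im)
capture('wrist')
m=trace('tag_center','wrist')
for k in m:
    u=cv2.findNonZero(k['mask'].astype(np.uint8))[:,0].astype(float);w=w2b(p,wback(u,.085));print(k['confidence'],len(u),u.mean(0),w.mean(0),cv2.minAreaRect(w.astype(np.float32)))
print([ (r['confidence'],w2b(p,r['position'])) for r in tip_of('tag_center','wrist')])
E
```

```text
fp [[-110.90081526  -51.28440107]
 [-101.13284439  -39.90078405]
 [-115.55209273  -27.52802057]
 [-125.3200636   -38.91163759]]
fp [[-44.47861331  26.12419465]
 [-34.71064243  37.50781167]
 [-49.12989077  49.88057515]
 [-58.89786164  38.49695813]]
0.97 392 [164.67091837 253.29591837] [-113.79763274 -126.113963  ] ((-111.78911590576172, -126.84403991699219), (19.841222763061523, 27.744937896728516), 28.289276123046875)
0.97 926 [146.1425486  128.84773218] [-209.80348425  -49.48349307] ((-209.5340118408203, -49.219825744628906), (28.706567764282227, 27.58051872253418), 8.29145336151123)
0.85 1837 [258.58301579 234.76156777] [-66.52834548 -40.30589314] ((-66.19178771972656, -41.02286911010742), (47.2431526184082, 43.776153564453125), 6.847797870635986)
[(0.86, array([[-226.31948032,  -75.78897433]])), (0.74, array([[-101.97370832, -175.46996041]])), (0.71, array([[-0.54374713, 70.63291031]])), (0.56, array([[-59.81532373, -45.13500497]]))]
```

View pics/w3.png

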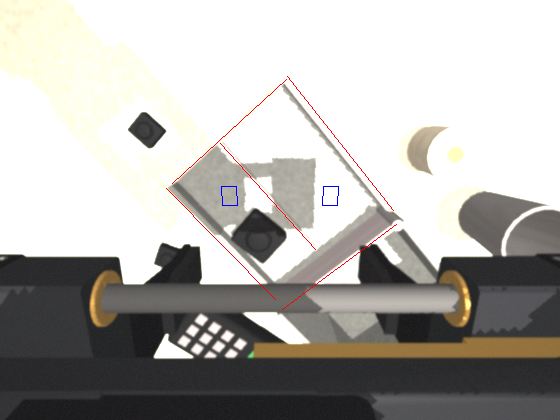

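The overlay agrees within about 2 mm. The right fingertip's footprint, blue at (230,196), sits clear behind the tag. I'll lower it now.

Request:
jog_arm --steps '[{"delta_pos": [0.3,1.5,-15],"turn": 0,"fingers": 100},{"delta_pos": [0.3,1.5,-35],"turn": 0,"fingers": 100},{"delta_pos": [0.3,1.5,-55],"turn": 0,"fingers": 100},{"delta_pos": [0.3,1.5,-75],"turn": 0,"fingers": 100},{"delta_pos": [0.3,1.5,-90],"turn": 0,"fingers": 100},{"delta_pos": [0.3,1.5,-100],"turn": 0,"fingers": 100},{"delta_pos": [0.3,1.5,-108],"turn": 0,"fingers": 100},{"delta_pos": [0.3,1.5,-112],"turn": 0,"fingers": 100},{"delta_pos": [0.3,1.5,-115],"turn": 0,"fingers": 100},{"delta_pos": [0.3,1.5,-115],"turn": 0,"fingers": 100}]'

```text
time_s: 4.05
position: [0.5269, -0.048, 0.0883]
tcp_rot: [[0.78, 0.0, -0.626], [0.626, -0.0, 0.78], [0.0, -1.0, -0.0]]
force: [0.1, 0.1, 1.0]
opening: 1.003
```

```bash
python3 look.py 4 side wrist
```

```text
t 4.05 C [-79.58237575   2.02782225] A [-46.46620698  40.81337818] B [-112.69854452  -36.75773368] z 0.08834119795879448 F [0.09392934 0.12662347 0.97904444]
```

View pics/side4.png

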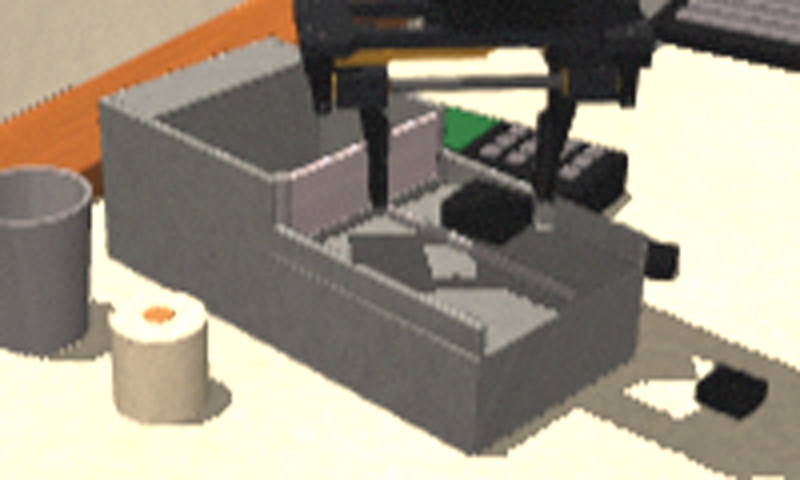

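View pics/wrist4.png

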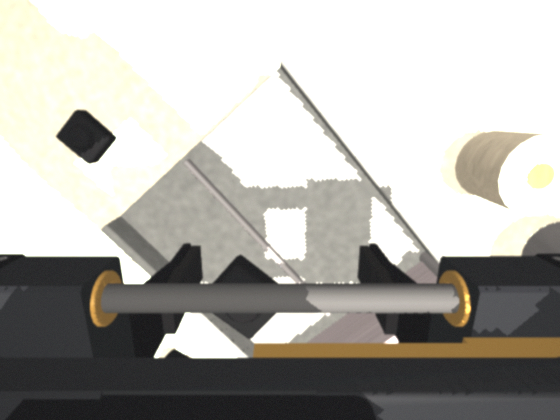

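The side picture shows both tips on the deck: the left one at (380,205), ahead of the shut flap, and the right one at (545,200), just behind the tag at (487,210). I'll start the gentle push for the first 40 mm.

Request:
jog_arm --steps '[{"delta_pos": [3,-1.5,0],"turn": 0,"fingers": 100},{"delta_pos": [6,-2.1,0],"turn": 0,"fingers": 100},{"delta_pos": [9,-2.7,0],"turn": 0,"fingers": 100},{"delta_pos": [12,-3.3,0],"turn": 0,"fingers": 100},{"delta_pos": [15,-3.8,0],"turn": 0,"fingers": 100},{"delta_pos": [18,-4.4,0],"turn": 0,"fingers": 100},{"delta_pos": [21,-5.0,0],"turn": 0,"fingers": 100},{"delta_pos": [24,-5.5,0],"turn": 0,"fingers": 100},{"delta_pos": [27,-6.1,0],"turn": 0,"fingers": 100},{"delta_pos": [30,-6.7,0],"turn": 0,"fingers": 100},{"delta_pos": [33,-7.3,0],"turn": 0,"fingers": 100},{"delta_pos": [36,-7.8,0],"turn": 0,"fingers": 100},{"delta_pos": [39,-8.4,0],"turn": 0,"fingers": 100},{"delta_pos": [39,-8.4,0],"turn": 0,"fingers": 100}]'

```text
time_s: 5.32
position: [0.5653, -0.0562, 0.0882]
tcp_rot: [[0.779, -0.002, -0.626], [0.626, 0.0, 0.779], [-0.001, -1.0, 0.001]]
force: [-2.8, 0.0, 1.6]
opening: 1.0
```

```bash
python3 look.py 5 side wrist
```

```text
t 5.3167 C [-40.30011783   1.06251303] A [-7.19750287 39.8595946 ] B [-73.4027328  -37.73456854] z 0.08822608688341604 F [-2.80365968  0.02205332  1.55832864]
```

View pics/side5.png

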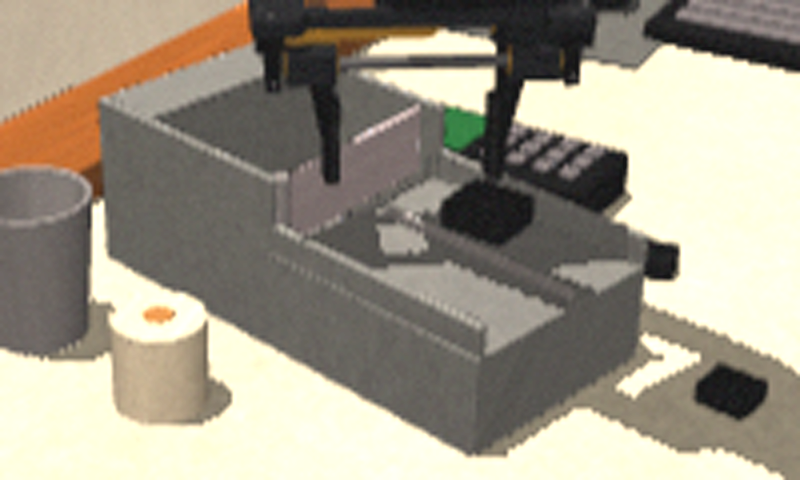

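View pics/wrist5.png

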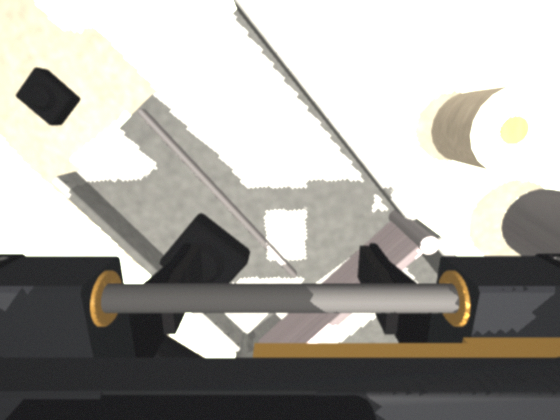

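Run:
```python
from h import *
p=np.load('box.npy')
capture('side')
for k in trace('tag_center','side'):
    u=cv2.findNonZero(k['mask'].astype(np.uint8))[:,0];print(k['confidence'],len(u),u.mean(0),u.min(0),u.max(0))
s=read_state();C=s['position'];x=s['tcp_rot'][:,0]
for sg in(-1,1):
    for z in (.071,.12):
        q=C+sg*.051*x;q[2]=z
        a=proj('side',q)[0];print(sg,z,a,'crop',(a-[200,150])*4+2)
for P in [(-65,-41,75),(-57,-41,75),(-45,-41,75),(-35,-41,75)]:
    a=proj('side',b2w(p,P))[0];print(P,a,(a-[200,150])*4+2)
capture('wrist')
for k in trace('tag_center','wrist'):
    u=cv2.findNonZero(k['mask'].astype(np.uint8))[:,0].astype(float);w=w2b(p,wback(u,.085));print(k['confidence'],len(u),u.mean(0),w.mean(0),w.min(0),w.max(0),cv2.minAreaRect(w.astype(np.float32)))
im=cv2.imread('pics/wrist5.png')
for sg in(-1,1):
    q=np.array([[*(C[:2]+sg*.051*x[:2]+a*.0075*x[:2]+b*.0095*s['tcp_rot'][:2,2]),.071] for a,b in((-1,-1),(1,-1),(1,1),(-1,1))])
    cv2.polylines(im,[wproj(q).astype(np.int32)],True,(255,0,0),1)
for z in (65,85):
  q=b2w(p,[(-79,-61,z),(-35,-61,z),(-35,-21,z),(-79,-21,z)]);cv2.polylines(im,[wproj(q).astype(np.int32)],True,(0,0,255),1)
cv2.imwrite('pics/w5b.png',im)
```

```text
0.71 187 [382.4171123  247.18181818] [374 240] [391 254]
0.62 291 [321.83505155 202.40893471] [310 195] [333 210]
0.56 48 [364.89583333 214.39583333] [362 211] [368 218]
-1 0.071 [322.95495962 206.97334867] crop [493.81983846 229.89339468]
-1 0.12 [324.15265671 188.62662123] crop [498.61062685 156.50648491]
1 0.071 [280.77994414 208.11987247] crop [325.11977655 234.47948989]
1 0.12 [280.99949796 189.68641979] crop [325.99799183 160.74567915]
(-65, -41, 75) [321.19511933 203.84463263] [486.78047733 217.3785305 ]
(-57, -41, 75) [318.69608772 202.73858698] [476.78435088 212.95434792]
(-45, -41, 75) [314.98932026 201.09800989] [461.95728106 206.39203958]
(-35, -41, 75) [311.93800894 199.74753094] [449.75203576 200.99012375]
0.91 3098 [211.3053583  249.49483538] [-66.93969483 -33.02905068] [-89.87257656 -64.55407344] [-43.484254   -14.83977205] ((-65.4244384765625, -39.29199981689453), (44.154476165771484, 45.3487434387207), 8.925251960754395)
0.55 2247 [47.45927904 95.9305741 ] [-190.15305061  -37.94639315] [-203.78622771  -50.67976222] [-176.3170861   -25.28109881] ((-190.07557678222656, -38.120323181152344), (27.065139770507812, 24.787567138671875), 4.827071189880371)
```

View pics/w5b.png

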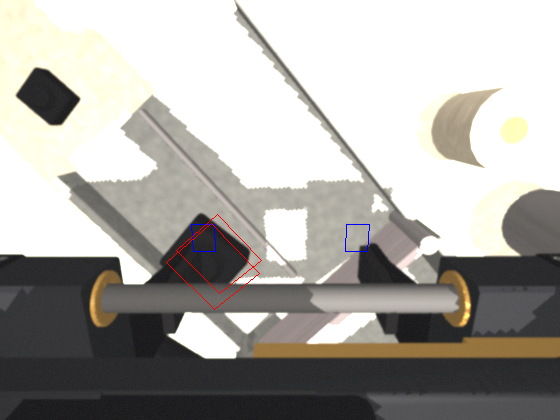

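The tag has not moved. Both views (side: left tip at crop (332,182); wrist: tips at row 245) put the fingertips at z≈0.104, about 33 mm higher than the text implies, so the finger passed over the tag without touching it. I'll back out, letting the flap close, and lower in front of it with checks.

Request:
jog_arm --steps '[{"delta_pos": [-8,1.5,0],"turn": 0,"fingers": 100},{"delta_pos": [-16,3,0],"turn": 0,"fingers": 100},{"delta_pos": [-24,4.5,0],"turn": 0,"fingers": 100},{"delta_pos": [-32,6,0],"turn": 0,"fingers": 100},{"delta_pos": [-39,7.4,0],"turn": 0,"fingers": 100},{"delta_pos": [-39,7.4,0],"turn": 0,"fingers": 100},{"delta_pos": [-39,7.4,-6],"turn": 0,"fingers": 100},{"delta_pos": [-39,7.4,-12],"turn": 0,"fingers": 100},{"delta_pos": [-39,7.4,-18],"turn": 0,"fingers": 100},{"delta_pos": [-39,7.4,-22],"turn": 0,"fingers": 100},{"delta_pos": [-39,7.4,-25],"turn": 0,"fingers": 100},{"delta_pos": [-39,7.4,-25],"turn": 0,"fingers": 100}]'

```text
time_s: 6.62
position: [0.5264, -0.0488, 0.0623]
tcp_rot: [[0.78, -0.002, -0.626], [0.626, 0.0, 0.78], [-0.001, -1.0, 0.001]]
force: [-0.4, -0.3, 0.5]
opening: 1.003
```

```bash
python3 look.py 6 side wrist
```

```text
t 6.6167 C [-79.93249665   1.15572993] A [-46.81696914  39.94180612] B [-113.04802415  -37.63034627] z 0.062313801683836344 F [-0.35038681 -0.33641377  0.48278953]
```

View pics/side6.png

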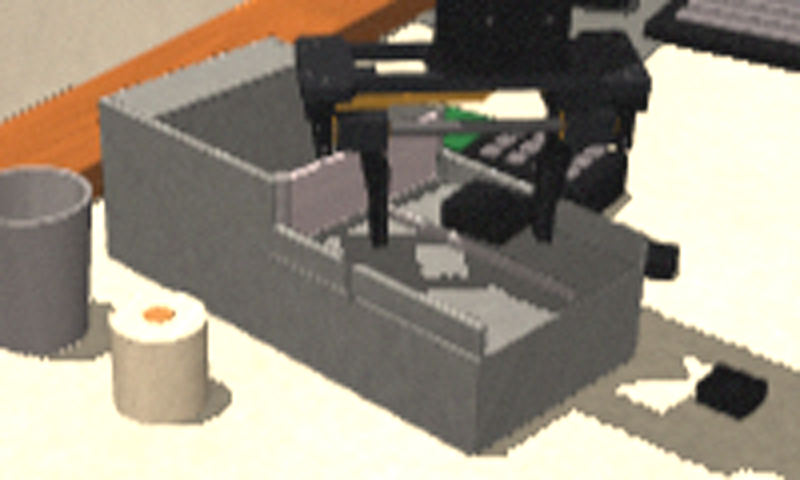

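View pics/wrist6.png

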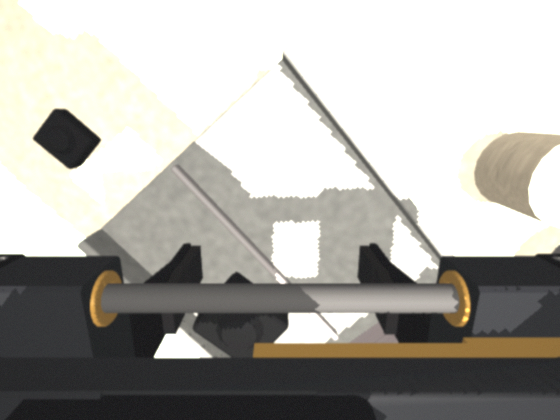

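Run:
```python
from h import *
p=np.load('box.npy')
for nm,P in(('A',(-47,40)),('B',(-113,-38))):
    for z in(65,75,85,140):
        print(nm,z,(proj('side',b2w(p,(*P,z)))[0]-[200,150])*4+2)
```

```text
A 65 [372.30336557 266.56323099]
A 75 [372.70827343 251.64417359]
A 85 [373.1170682  236.58190093]
A 140 [375.43748679 151.08477577]
B 65 [544.25533129 261.32063875]
B 75 [545.47362202 246.47402766]
B 85 [546.70353105 231.48583094]
B 140 [553.68333495 146.42695982]
```

Tips now measure about z=79 mm (left tip at (379,245), right tip at (546,240)). I'll go down 7 mm more, then push 25 mm and check.

Request:
jog_arm --steps '[{"delta_pos": [0,0,-3],"turn": 0,"fingers": 100},{"delta_pos": [0,0,-6],"turn": 0,"fingers": 100},{"delta_pos": [0,0,-7],"turn": 0,"fingers": 100},{"delta_pos": [3,-0.6,-7],"turn": 0,"fingers": 100},{"delta_pos": [6,-1.1,-7],"turn": 0,"fingers": 100},{"delta_pos": [9,-1.7,-7],"turn": 0,"fingers": 100},{"delta_pos": [12,-2.3,-7],"turn": 0,"fingers": 100},{"delta_pos": [15,-2.8,-7],"turn": 0,"fingers": 100},{"delta_pos": [18,-3.4,-7],"turn": 0,"fingers": 100},{"delta_pos": [21,-4.0,-7],"turn": 0,"fingers": 100},{"delta_pos": [24,-4.5,-7],"turn": 0,"fingers": 100},{"delta_pos": [24,-4.5,-7],"turn": 0,"fingers": 100}]'

```text
time_s: 7.72
position: [0.5517, -0.0536, 0.0564]
tcp_rot: [[0.78, 0.001, -0.626], [0.626, -0.0, 0.78], [0.001, -1.0, -0.001]]
force: [-0.2, 0.1, 1.2]
opening: 1.001
```

```bash
python3 look.py 7 side wrist
```

```text
t 7.7167 C [-54.1406058    1.11613865] A [-21.0272483   39.90407717] B [-87.2539633  -37.67179986] z 0.05643474030890268 F [-0.23878588  0.06514901  1.22912402]
```

View pics/side7.png

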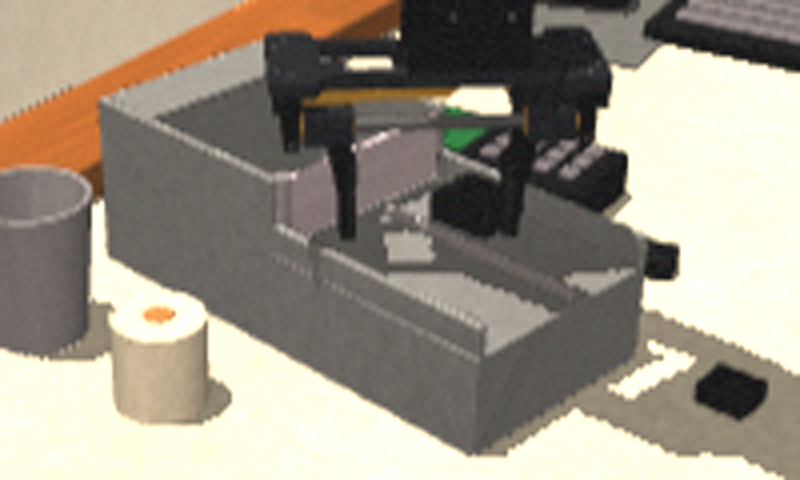

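View pics/wrist7.png

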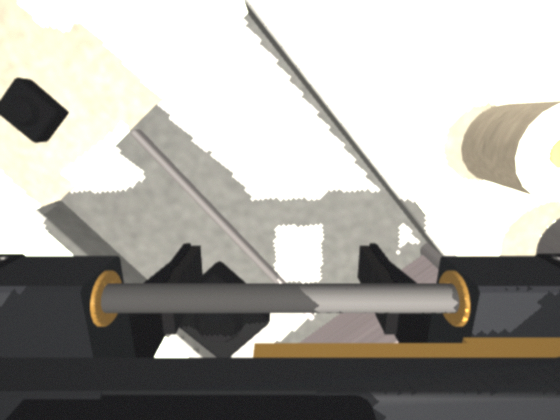

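The finger now pushes the tag, which has moved to crop (467,205), and the flap is still shut. I'll measure the tag's turn.

```bash
cat > tagm.py <<'E'
from h import *
p=np.load('box.npy');capture('wrist')
for k in trace('tag_center','wrist'):
    u=cv2.findNonZero(k['mask'].astype(np.uint8))[:,0].astype(float);w=w2b(p,wback(u,.085));h=cv2.approxPolyDP(cv2.convexHull(w.astype(np.float32)),4,True)[:,0]
    if abs(w.mean(0)[1])<75 and w.mean(0)[0]>-120: print(k['confidence'],w.mean(0),cv2.minAreaRect(w.astype(np.float32)),'hull',h.round(0).tolist())
E
python3 tagm.py
```

```text
0.75 [-52.66403956 -43.08898088] ((-56.69696807861328, -40.584381103515625), (45.64970779418945, 46.95378875732422), 4.839744567871094) hull [[-33.0, -57.0], [-39.0, -21.0], [-81.0, -20.0], [-66.0, -64.0], [-39.0, -63.0]]
```

Request:
jog_arm --steps '[{"delta_pos": [3,-0.6,0],"turn": 0,"fingers": 100},{"delta_pos": [6,-1.1,0],"turn": 0,"fingers": 100},{"delta_pos": [9,-1.7,0],"turn": 0,"fingers": 100},{"delta_pos": [12,-2.3,0],"turn": 0,"fingers": 100},{"delta_pos": [15,-2.8,0],"turn": 0,"fingers": 100},{"delta_pos": [18,-3.4,0],"turn": 0,"fingers": 100},{"delta_pos": [21,-4.0,0],"turn": 0,"fingers": 100},{"delta_pos": [24,-4.5,0],"turn": 0,"fingers": 100},{"delta_pos": [27,-5.1,0],"turn": 0,"fingers": 100},{"delta_pos": [27,-5.1,0],"turn": 0,"fingers": 100}]'

```text
time_s: 8.75
position: [0.5768, -0.0578, 0.0559]
tcp_rot: [[0.779, -0.003, -0.627], [0.627, 0.001, 0.779], [-0.001, -1.0, 0.002]]
force: [-4.7, 1.5, 0.8]
opening: 0.998
```

```bash
python3 look.py 8 side wrist; python3 tagm.py
```

```text
t 8.75 C [-28.64519535   1.64902821] A [ 4.44773378 40.454345  ] B [-61.73812448 -37.15628858] z 0.05590287933201861 F [-4.67775993  1.52054095  0.77147097]
0.58 [-26.39080117 -45.45274633] ((-31.884178161621094, -43.33805847167969), (44.991241455078125, 46.260475158691406), 85.69259643554688) hull [[-16.0, -67.0], [-10.0, -56.0], [-9.0, -29.0], [-15.0, -24.0], [-52.0, -20.0], [-54.0, -30.0], [-38.0, -65.0]]
```

View pics/side8.png

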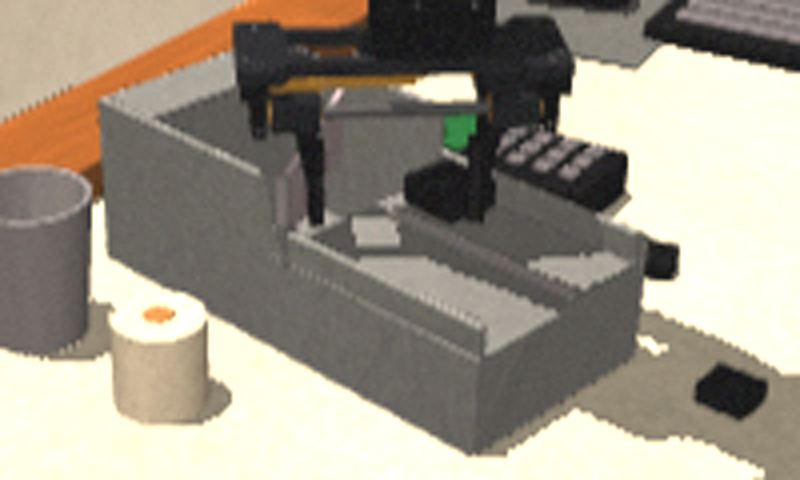

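View pics/wrist8.png

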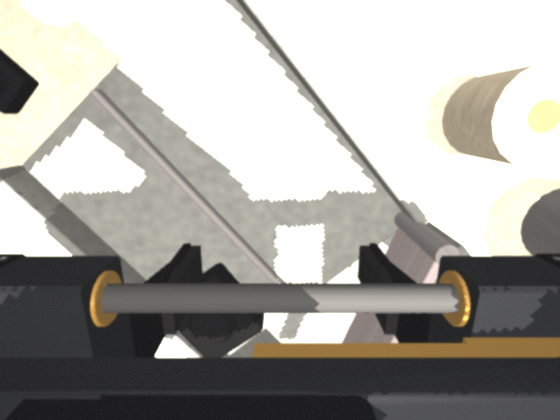

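The flap is swung well inwards by the left finger, its free end at about (333,100). The tag at (450,190) lies near the edge and is clear of the flap. I'll continue over the edge with a slight shift to the right.

Request:
jog_arm --steps '[{"delta_pos": [2.8,-1.2,0],"turn": 0,"fingers": 100},{"delta_pos": [5.6,-2.4,0],"turn": 0,"fingers": 100},{"delta_pos": [8.4,-3.5,0],"turn": 0,"fingers": 100},{"delta_pos": [11.4,-4.6,0],"turn": 0,"fingers": 100},{"delta_pos": [14.4,-5.5,0],"turn": 0,"fingers": 100},{"delta_pos": [17.4,-6.1,0],"turn": 0,"fingers": 100},{"delta_pos": [20.4,-6.7,0],"turn": 0,"fingers": 100},{"delta_pos": [23.4,-7.2,0],"turn": 0,"fingers": 100},{"delta_pos": [26.4,-7.8,0],"turn": 0,"fingers": 100},{"delta_pos": [29.4,-8.4,0],"turn": 0,"fingers": 100},{"delta_pos": [32.4,-8.9,0],"turn": 0,"fingers": 100},{"delta_pos": [35.4,-9.5,0],"turn": 0,"fingers": 100},{"delta_pos": [38.4,-10.1,0],"turn": 0,"fingers": 100},{"delta_pos": [41.4,-10.6,0],"turn": 0,"fingers": 100},{"delta_pos": [44.4,-11.2,0],"turn": 0,"fingers": 100},{"delta_pos": [47.4,-11.8,0],"turn": 0,"fingers": 100},{"delta_pos": [50.4,-12.4,0],"turn": 0,"fingers": 100},{"delta_pos": [53.4,-12.9,0],"turn": 0,"fingers": 100},{"delta_pos": [53.4,-12.9,0],"turn": 0,"fingers": 100}]'

```text
time_s: 10.53
position: [0.6327, -0.0719, 0.0566]
tcp_rot: [[0.78, 0.002, -0.626], [0.626, -0.001, 0.78], [0.001, -1.0, -0.002]]
force: [-1.6, -2.8, 0.4]
opening: 1.002
```

```bash
python3 look.py 9 side wrist top
```

```text
t 10.5333 C [28.81178131 -1.72906621] A [61.93429295 37.051003  ] B [ -4.31073032 -40.50913543] z 0.05655677913932964 F [-1.56613727 -2.84979162  0.39521326]
```

View pics/side9.png

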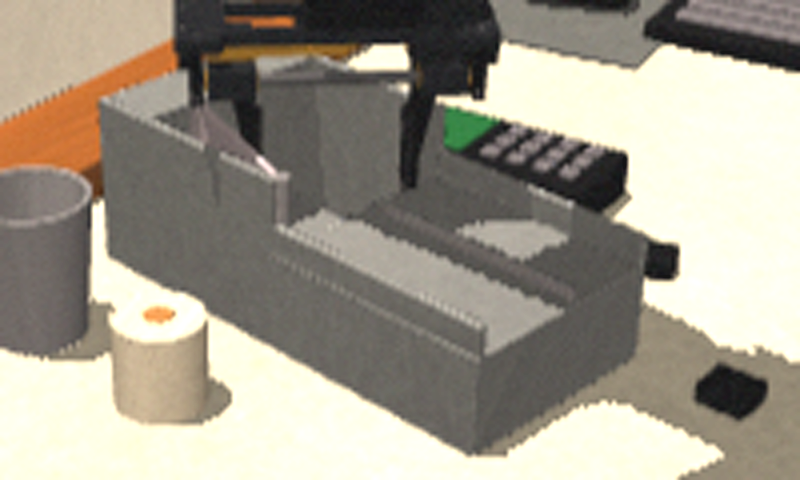

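View pics/wrist9.png

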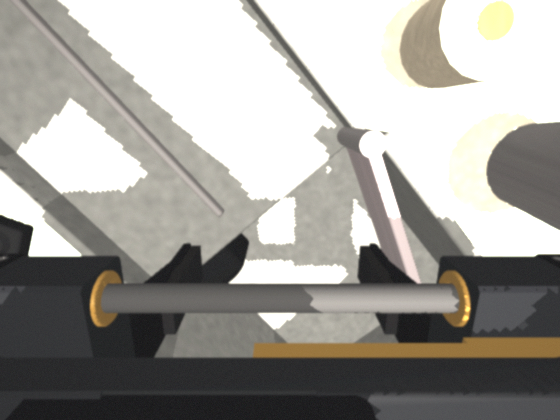

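View pics/top9.png

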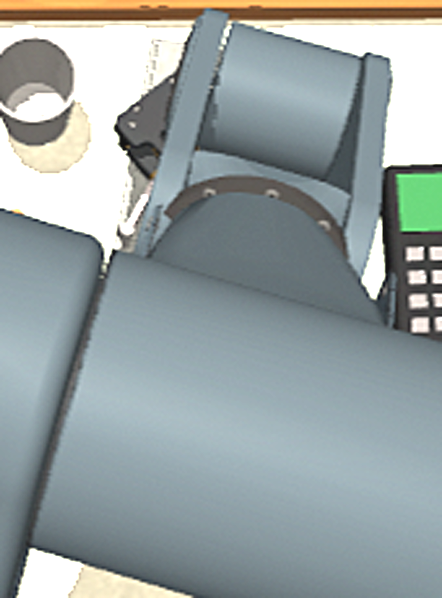

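The deck is now empty, and the wrist view shows the black tag just past the deck edge at (230,262). I'll zoom in to see whether it lies on the floor or leans.

Run:
```python
from h import *
p=np.load('box.npy');im=capture('wrist')
o=cv2.convertScaleAbs(cv2.resize(im[190:350,140:300],None,fx=3.7,fy=3.7,interpolation=cv2.INTER_CUBIC)[:,:,::-1],alpha=3.5,beta=40)
cv2.imwrite('pics/w10.png',o)
for z in(.006,.026,.05,.07):
    print(z,w2b(p,wback(np.array([[245.,238],[205,256],[243,270],[225,283]]),z)).round(0).tolist())
print([(r['confidence'],r['position'].round(3) if hasattr(r['position'],'round') else r['position'],w2b(p,r['position'])) for r in tip_of('tag_center','wrist')])
```

```text
0.006 [[20.0, -31.0], [11.0, -65.0], [40.0, -51.0], [39.0, -70.0]]
0.026 [[16.0, -24.0], [7.0, -55.0], [34.0, -42.0], [33.0, -59.0]]
0.05 [[11.0, -16.0], [3.0, -44.0], [26.0, -32.0], [25.0, -47.0]]
0.07 [[6.0, -9.0], [-1.0, -34.0], [20.0, -23.0], [19.0, -37.0]]
[(0.87, [0.6136, -0.1162, 0.024], array([[ 18.34299352, -48.84006165]]))]
```

View pics/w10.png

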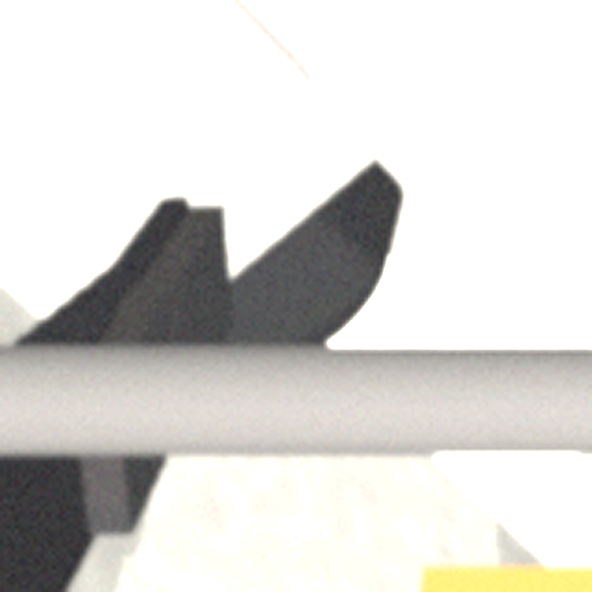

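The tag stands on its front edge in the well, dome facing inwards, with its top below deck level (estimated centre z≈24 mm). It is in the well and clear of the finger and of the flap, whose bottom is at 68 mm. I'll withdraw backwards so the flap follows the finger shut, then lift.

Request:
jog_arm --steps '[{"delta_pos": [-6,1.1,0],"turn": 0,"fingers": 100},{"delta_pos": [-12,2.3,0],"turn": 0,"fingers": 100},{"delta_pos": [-18,3.4,0],"turn": 0,"fingers": 100},{"delta_pos": [-24,4.5,0],"turn": 0,"fingers": 100},{"delta_pos": [-30,5.7,0],"turn": 0,"fingers": 100},{"delta_pos": [-36,6.8,0],"turn": 0,"fingers": 100},{"delta_pos": [-42,8,0],"turn": 0,"fingers": 100},{"delta_pos": [-48,9.1,0],"turn": 0,"fingers": 100},{"delta_pos": [-54,10.2,0],"turn": 0,"fingers": 100},{"delta_pos": [-60,11.4,0],"turn": 0,"fingers": 100},{"delta_pos": [-66,12.5,0],"turn": 0,"fingers": 100},{"delta_pos": [-72,13.6,0],"turn": 0,"fingers": 100},{"delta_pos": [-80,15.2,0],"turn": 0,"fingers": 100},{"delta_pos": [-88,16.7,0],"turn": 0,"fingers": 100},{"delta_pos": [-95,18,0],"turn": 0,"fingers": 100},{"delta_pos": [-100,19,0],"turn": 0,"fingers": 100},{"delta_pos": [-100,19,10],"turn": 0,"fingers": 100},{"delta_pos": [-100,19,35],"turn": 0,"fingers": 100},{"delta_pos": [-100,19,65],"turn": 0,"fingers": 100},{"delta_pos": [-100,19,100],"turn": 0,"fingers": 100}]'

```text
time_s: 12.45
position: [0.5305, -0.0522, 0.1571]
tcp_rot: [[0.78, -0.002, -0.626], [0.626, 0.001, 0.78], [-0.001, -1.0, 0.002]]
force: [0.9, -0.4, -0.4]
opening: 1.001
```

Request:
jog_arm --steps '[{"delta_pos": [0,0,40],"turn": 0,"fingers": 100},{"delta_pos": [0,-40,70],"turn": 0,"fingers": 100},{"delta_pos": [-20,-75,90],"turn": 0,"fingers": 100},{"delta_pos": [-40,-110,90],"turn": 0,"fingers": 100},{"delta_pos": [-50,-150,90],"turn": 0,"fingers": 100},{"delta_pos": [-60,-190,90],"turn": 0,"fingers": 100},{"delta_pos": [-70,-230,90],"turn": 0,"fingers": 100},{"delta_pos": [-80,-270,90],"turn": 0,"fingers": 100},{"delta_pos": [-90,-310,90],"turn": 0,"fingers": 100},{"delta_pos": [-90,-350,90],"turn": 0,"fingers": 100},{"delta_pos": [-90,-350,90],"turn": 0,"fingers": 100},{"delta_pos": [-90,-350,90],"turn": 0,"fingers": 100}]'

```text
time_s: 13.45
position: [0.4407, -0.4055, 0.2468]
tcp_rot: [[0.782, 0.001, -0.623], [0.623, -0.002, 0.782], [0.0, -1.0, -0.002]]
force: [-0.9, 1.0, 0.4]
opening: 0.998
```

```bash
python3 look.py 11 side top
python3 - <<'E'
from h import *
p=np.load('box.npy')
capture('top');capture('side')
for n in('top','side'):
  for t in('flap_edge','tag_center','roll','terminal','pencup'):
    print(n,t,[(round(r['confidence'],2),np.round(r['position'],4).tolist(),w2b(p,r['position'])[0].round(0).tolist()) for r in tip_of(t,n)])
print(read_state()['time_s'])
E
```

```text
t 13.45 C [ -97.60700231 -365.27734307] A [ -64.33735583 -326.62335726] B [-130.87664879 -403.93132887] z 0.246832497621937 F [-0.93197452  0.99397829  0.42369027]
top flap_edge [(0.83, [0.5962, -0.1292, 0.0948], [4.0, -65.0]), (0.55, [0.5187, -0.0894, 0.0627], [-80.0, -40.0])]
top tag_center [(0.61, [0.6108, -0.1166, 0.0314], [16.0, -50.0]), (0.49, [0.3698, -0.0968, 0.0032], [-225.0, -75.0]), (0.48, [0.4729, -0.2167, 0.0085], [-101.0, -174.0]), (0.26, [0.7477, 0.0701, 0.0013], [115.0, 159.0])]
top roll [(0.63, [0.6382, 0.092, -0.0033], [4.0, 160.0]), (0.32, [0.613, -0.261, 0.0019], [45.0, -191.0]), (0.26, [0.6875, -0.0804, 0.0078], [84.0, 0.0])]
top terminal [(0.67, [0.6133, -0.2653, 0.0009], [46.0, -195.0])]
top pencup [(0.81, [0.7458, 0.072, 0.0048], [113.0, 161.0])]
side flap_edge [(0.97, [0.594, -0.1244, 0.0926], [1.0, -61.0])]
side tag_center [(0.65, [0.366, -0.0962, 0.0081], [-229.0, -75.0]), (0.44, [0.4753, -0.2141, 0.0056], [-99.0, -171.0])]
side roll [(0.84, [0.642, 0.093, -0.0063], [7.0, 162.0])]
side terminal [(0.64, [0.615, -0.2602, -0.001], [47.0, -190.0]), (0.61, [0.6083, -0.0683, -0.0024], [4.0, -3.0])]
side pencup [(0.93, [0.7498, 0.078, -0.0024], [116.0, 167.0])]
14.15
```

View pics/side11.png

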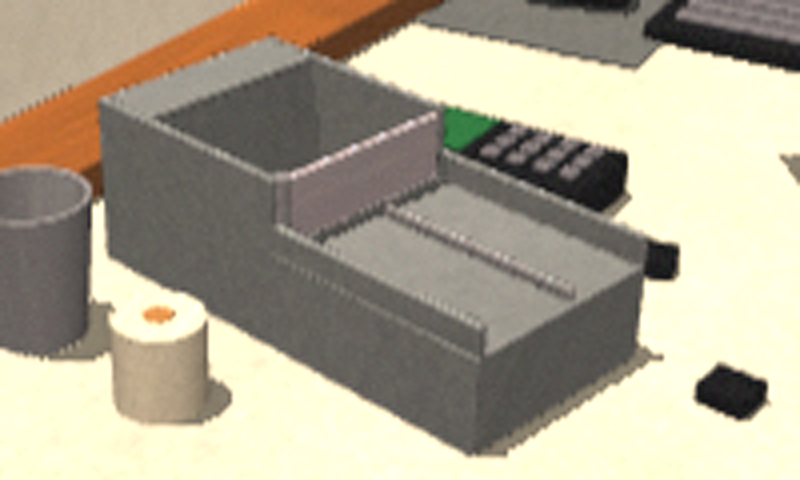

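View pics/top11.png

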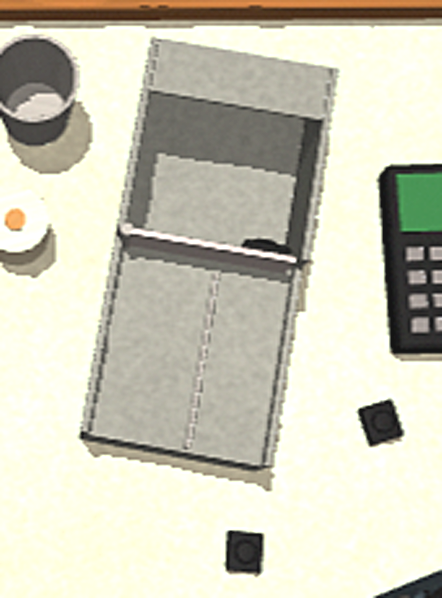

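The flap is shut: its line in the top crop, (125,230) to (295,260), is the same as at the start. The tag shows in the well at (265,245), the deck is empty and the bystanders have not moved. Handing in.

```bash
python3 -c "
from rig import *
print(hand_in())"
```

```text
the job is handed in; nothing more can be done
None
```

The tag is in the well, the flap is shut again, and I handed the job in at about 14 s of the 32 s allowed.

**How it went:** I set the open fingers diagonally. The left one pushed the flap in and kept it open while the right one slid the largest tag along its lane and over the edge. I then backed out so the flap followed the finger shut, and lifted the hand well clear.

**First pass failed:** the real fingertips sat about 33 mm higher than the interface text implied. The right finger passed just over the tag without moving it, and the flap opened and closed once. I measured the tip height in the images, lowered the hand and repeated the push properly.

**Last checks:**
- **Flap:** fully shut in the top and side views, with its free end within 4 mm of the gate line (the accuracy of the measurement).
- **Tag:** in the well, standing on edge against the deck-side wall rather than lying flat. Its top is below deck level and clear of the flap. The side camera cannot see it behind the flap, so this rests on the wrist and top views.
- **Everything else:** the roll, terminal and cup are where they were within measurement error, and the two smaller tags are untouched. The highest force I read at the end of a move was about 5 N.

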